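# Seat a steel rod against the stop of a V-groove drilling jig

### The arm

A 6-joint arm with a two-finger parallel gripper is mounted at the origin on the work surface. World frame = base frame: x ahead of the robot, y to its left, z up, the work surface at z = 0. Lengths are in m, angles in rad, forces in N, time in s.
With the tool pointing down it reaches from about 0.35 to 0.775 m from the base axis. Payload 5.5 kg.
Tool frame: the origin (TCP) lies midway between the tips of the shut fingers; the grasp point (between the pads) lies 19 mm behind it; z points along the fingers, y is the line along which they close (so a half turn about z gives the same grasp; the last joint's range is limited). The gripper opens to 85 mm and grips with 20 to 120 N. Pads are 22 mm wide; open, the fingers measure 114 mm over their backs; the gripper's body (76 mm by 85 mm) begins 54 mm behind the grasp point. The pads swing forward as they close: fully open they stand 13 mm farther back than shut.
Start: joints at [-0.14, 0.313, 0.046, 1.304, 0, 1.431], TCP at [0.575, -0, 0.231] pointing down, gripper open.
Joint ranges: [-2.76, 2.76], [-0.86, 1.69], [-1.03, 1.26], [-2.2, 2.34], [-1.47, 1.5], [-3.14, 3.14]. Speed limits (rad/s): [2.57, 2.57, 3.14, 3.14, 3.14, 3.14].

### API

Orientations are given as a unit quaternion [w, x, y, z].
In Python, from workcell import env gives the robot as it stands.
- The arm moves only by the tool move_arm, never from a script. Its argument "targets" is a list of rows, each a list of 3 entries, a list of its own where there are three numbers: the shift along the tool's x, y, z in mm, then the turn, a rotation vector about the tool's x, y, z in units of 10 degrees (1.0 is 10 degrees), then the closure, from -1 (fully open) to 1 (shut). In form: [[[dx, dy, dz], [ax, ay, az], gripper], ...]. A call has 1 to 5 rows; each row is the pose to reach, as a shift and turn from the pose commanded when the call began, along the tool's axes at that moment; what a row does not reach only later rows make up. A row lasts 1/8 s, in which the tool goes at most 62.5 mm and 10.7 degrees, less where a joint would pass 70% of its speed; a pose out of reach is approached as far as the arm can. A call with a gripper value outside its range is refused whole. The fingers move at their own pace and stop on an object; "squeeze" is the grip in N (left out, the last holds). Time passes only in rows, so rows that repeat a pose let the fingers close. It gives the time, the measured TCP pose, the force, the opening and the grip force at its end, in the units of the state.
- env.get_state(): the state, without advancing time (a new reading comes with each control period).
- env.read_camera(name): name is "scene" or "side" or "wrist"; returns a dict with "pixels" (480x640x3 uint8, red, green, blue), "fovy" (degrees; the focal length in pixels is half the picture's height over the tangent of half this angle, whatever the lens; pixels are square), "cx", "cy" (the principal point, pixels), "dist_coeffs" ([k1, k2, p1, p2, k3] as OpenCV has them; the pictures are not rectified), "extrinsics" (4x4, takes a point from world to camera coordinates); the wrist camera has in their place "mount" (4x4, takes a point from camera to tool coordinates, whose origin is the TCP and whose axes are the flange's). Camera axes: x right, y up, looking along -z (the intrinsics and any distortion apply to the point x, -y, -z); pixel columns grow to the right and rows downward; lengths in m; the calibration is good to about 2 mm. A picture is of the moment at which its call begins: read the wrist's pose just before it. There is no depth.
- env.hand_in(): hands the job in; it is judged then, once.
Trained networks look in a picture, given as the dict that the camera call returned (one of the last four; its "shot" number tells which), for a name from the list of things; names that differ only in an ending like _2 or _b are one class to them, and where a whole thing is asked for, a point or a joint stands for the part that bears it (a point fixed in the world has none). Each returns a list of dicts, best first, with "confidence" (0 to 1); they miss things now and then, are a little off and sometimes report something else, mostly with a low value. They report only what shows in the picture. A call takes as long as a camera call. They do not tell look-alikes from the thing itself.
- env.spot_in(thing, picture): "centre" ([x, y, z] in m, in world coordinates, good to about 4 mm: the middle of the surface that is visible of it).
- env.regions_of(thing, picture): "mask" (480x640 bool, what is visible of it).
- env.landmark_of(thing, picture): "centre" ([x, y, z] in m, in world coordinates, good to about 4 mm: a listed point, or the origin of a listed thing).
The state is a dict: "clock": time; "joint_pos": joint angles; "qvel": joint speeds; "tau": joint torques, N m; "tcp_pos": TCP position; "orientation": TCP orientation; "wrist_force": force on the tool from outside, world axes, zero at the start; "ft_torque": the same for the moment, N m; "finger_gap": finger opening in m; "grip_force": force on a finger pad.
Only numpy, scipy, OpenCV 4.12 (cv2) and the standard library are available. Lean on these libraries where they do the work, as an engineer would, in place of code of your own. Each camera call takes 0.05 s, during which the arm holds its last target. There are 200 camera calls.

### The job

Load the longer of the two steel rods into the plywood drilling jig: lay it in the open part of the V-groove, then slide it gently along the groove, under the bridge, until it butts fully home against the foot of the stop. Press it against the stop with about 6 newtons for a good second, never with more than 15, then let go of it and leave it seated there. Leave all the other things on the table where they are.

Things in the scene. Friction and masses are not known exactly. Their poses are not given: they have to be found in the camera images.
- rod: The longer of two plain bright steel rods: cylinder 22 mm in diameter, 140 mm long, solid or bored out within, 0.16 to 0.43 kg, flat ends, both alike. It starts level in one of the two notches of the rest. Origin at its very centre; its x axis runs along the rod.
- rest: Fixed plywood rod rest: base 110 x 130 x 8 mm, origin under its centre on the table. Two toothed uprights 8 mm thick at x = -36 and +36 mm (64 mm free between), teeth 34 mm high, hold the rods along the rest's x, rod axis 40.6 mm above the table, at y = +40 and -40 mm, centred near x = 0. Either notch may hold the long rod.
- jig: Fixed plywood drilling jig: block 320 mm long (x -95 to +225 mm), 70 wide, 38 high; a 90 degree V-groove 19 mm wide, 9.5 deep runs its whole length at y = 0. Origin on the table under the middle of the open part, where the rod's centre is to be laid; x points along the groove to bridge and stop. A rod in the groove has its axis 44 mm above the table. Drag on sliding a few N, unknown beforehand.
- bridge (a point): Plywood bridge (with a brass drill bush on top) over the jig's groove: this point is the middle of its top, 74 mm above the table. It spans 35 mm along the groove (jig x = 90 to 125 mm) and 64 mm across; its opening, 40 mm wide and 22 mm high over the block's top, passes the rod with 5 mm to spare above.
- stop: The jig's rigid stop: dark steel bracket across the groove beyond the bridge, set 172 to 190 mm along jig x, brass knob on top. Origin on its near face, on the rod's axis (44 mm above the table); x as the jig's. Its screw's flat steel foot, 14 x 17 mm (stop_foot: middle of its face), stands out 8 to 35 mm from that face towards the rod: not measured, to be felt. The rod is home when its end meets the foot.
- short_rod: Bystander: the shorter steel rod, diameter 22 mm, length 90 mm, in the other notch of the rest. Origin at its centre, x along it.
- tablet: Bystander: white tablet computer 240 x 170 x 8 mm lying flat, origin at the centre of its underside.
- tape: Bystander: tape roll, outer diameter 90 mm, 24 mm high, origin at the centre of its underside.
- sanding_block: Bystander: cork block 70 x 40 x 26 mm, origin at the centre of its underside.
- screwdriver: Bystander: screwdriver lying on the table, x along it from handle to tip.
- mug: Bystander: white mug, diameter 80 mm, height 90 mm, origin at the centre of its underside.
- card_stand: Bystander: paper card on a stick in a turned wooden foot, about 150 mm high, origin at the centre of its underside.
Mind the look-alikes: they are no part of the job. Leave any orange look-alike of the rod alone.

How it is judged:
By the outcome, as a careful person would: the job done as asked, in the order asked, and still so for the second after the job is handed in, with the robot touching nothing.
It also fails if it takes over 72 s, if anything falls off the work surface, if the arm or the gripper's body presses on something with over 40 N, if the wrist force passes 120 N, or if a joint passes its speed limit or range.

## Working session

There is one attempt and no reset: what is moved stays moved. The work goes in short steps, Python scripts to look and compute and a tool call to move; the robot and the scene stay as the last step left them, time stands still between calls to the robot, and variables do not carry over. Pictures are saved under pics/ and viewed, at most 10 in all, crops included, and the job is handed in when it is done.

Besides the shell and the picture viewer there is one more tool, called after "Emit:" as name(argument=value, ...) on one line, values as JSON. move_arm: Moves the arm, as the interface text tells. Its arguments: {"type":"object","properties":{"targets":{"type":"array","items":{"type":"array"}},"squeeze":{"type":"number"}},"required":["targets"]}

```bash
mkdir -p pics; ls; cat > h.py <<'E'
import numpy as np, cv2
from workcell import env
from scipy.spatial.transform import Rotation as R
def save(p,n): cv2.imwrite('pics/'+n,p['pixels'][:,:,::-1])
def K(p):
    f=240/np.tan(np.radians(p['fovy'])/2); return np.array([[f,0,p['cx']],[0,f,p['cy']],[0,0,1]])
def ext(p,s=None):
    if 'extrinsics' in p: return np.array(p['extrinsics'])
    T=np.eye(4); q=s['orientation']; T[:3,:3]=R.from_quat(np.r_[q[1:],q[0]]).as_matrix(); T[:3,3]=s['tcp_pos']
    return np.linalg.inv(T@np.array(p['mount']))
def proj(p,X,s=None):
    E=ext(p,s); c=(E[:3,:3]@np.atleast_2d(X).T).T+E[:3,3]; c=c*[1,-1,-1]
    return cv2.projectPoints(c,np.zeros(3),np.zeros(3),K(p),np.array(p['dist_coeffs'],float))[0][:,0]
def plane(p,uv,z,s=None):
    E=ext(p,s); u=cv2.undistortPoints(np.array(uv,float).reshape(-1,1,2),K(p),np.array(p['dist_coeffs'],float))[:,0]
    d=np.c_[u[:,0],-u[:,1],-np.ones(len(u))]@E[:3,:3]; o=-E[:3,:3].T@E[:3,3]
    return o+d*((z-o[2])/d[:,2])[:,None]
E
python3 - <<'E'
from h import *
s=env.get_state(); print(s)
for c in ['scene','side']:
    p=env.read_camera(c); save(p,c+'0.png')
    for t in ['rod','short_rod','rest','jig','bridge','stop','stop_foot']:
        for r in env.landmark_of(t,p)[:3]: print(c,t,np.round(r['centre'],3),round(r['confidence'],2),np.round(proj(p,r['centre'])[0]))
E
```

```text
pics
{'clock': 0.0, 'joint_pos': array([-1.39593336e-01,  3.14013266e-01,  4.49873671e-02,  1.30365154e+00,
        8.88520032e-06,  1.43117387e+00]), 'qvel': array([ 0.00037653,  0.00019017,  0.00163895, -0.00014402,  0.00142278,
        0.00082806]), 'tau': array([-2.90074182e-03, -4.80629075e+01,  2.98531097e+01,  1.95313990e-02,
       -3.83516899e-04, -4.27451073e-05]), 'tcp_pos': array([5.74470938e-01, 7.12337373e-05, 2.30405024e-01]), 'orientation': array([-7.53824210e-04,  7.07096176e-01,  7.07116761e-01, -5.62506272e-04]), 'wrist_force': array([-0.10974713,  0.74379983, -0.06979419]), 'ft_torque': array([-0.00881243,  0.02581965,  0.02291337]), 'grip_force': 0.0, 'finger_gap': 0.0853030737066204}
scene rod [ 0.242 -0.439  0.014] 0.91 [131. 299.]
scene rod [ 0.28  -0.198  0.011] 0.87 [208. 259.]
scene rod [ 0.655 -0.014 -0.001] 0.61 [353. 281.]
scene short_rod [ 0.492 -0.318  0.042] 0.56 [231. 306.]
scene rest [ 0.484 -0.279 -0.   ] 0.85 [241. 308.]
scene bridge [0.518 0.164 0.074] 0.92 [350. 212.]
scene stop [0.532 0.24  0.044] 0.76 [368. 210.]Traceback (most recent call last):
  File "<stdin>", line 6, in <module>
ValueError: it knows: bridge, card_stand, jig, mug, rest, rod, sanding_block, screwdriver, short_rod, stop, tablet, tape
```

```bash
python3 - <<'E'
from h import *
p=env.read_camera('side'); save(p,'side0.png')
for t in ['rod','short_rod','rest','jig','bridge','stop']:
        for r in env.landmark_of(t,p)[:3]: print(t,np.round(r['centre'],3),round(r['confidence'],2),np.round(proj(p,r['centre'])[0]))
E
```

```text
rod [ 0.468 -0.241  0.031] 0.98 [303. 317.]
rod [ 0.246 -0.44   0.014] 0.8 [181. 396.]
rod [ 0.282 -0.2    0.006] 0.77 [216. 315.]
short_rod [ 0.493 -0.312  0.037] 0.96 [316. 337.]
short_rod [ 0.5    0.056 -0.002] 0.69 [315. 252.]
rest [ 0.487 -0.277  0.   ] 0.7 [313. 340.]
rest [0.697 0.376 0.003] 0.23 [379. 190.]
jig [0.501 0.057 0.001] 0.69 [315. 251.]
bridge [ 0.388 -0.039 -0.002] 0.28 [269. 274.]
stop [0.534 0.235 0.046] 0.63 [326. 201.]
stop [ 0.389 -0.036  0.   ] 0.46 [269. 273.]
stop [ 0.494 -0.309  0.039] 0.24 [316. 336.]
```

View pics/scene0.png

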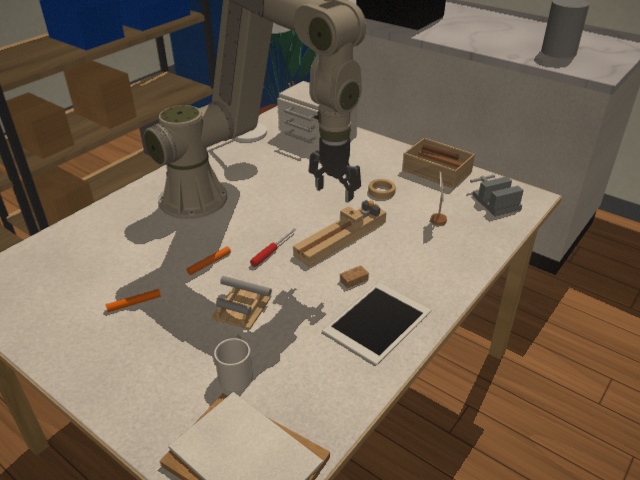

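View pics/side0.png

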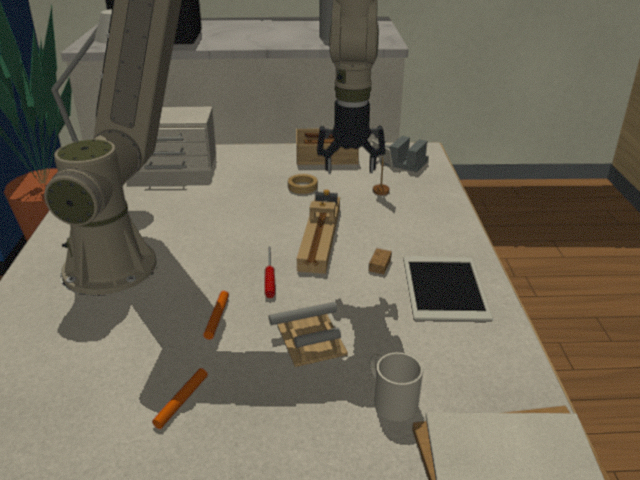

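Long steel rod: scene (245,288), side (303,313). Short steel rod: scene (233,303), side (318,338). The orange look-alikes are at scene (132,300) and (208,261). The upper steel rod in the rest is the longer one, so I'll confirm it in a crop.

```bash
python3 - <<'E'
from h import *
p=env.read_camera('side')
c=cv2.resize(p['pixels'][290:370,250:360],None,fx=6,fy=6,interpolation=cv2.INTER_CUBIC)
cv2.imwrite('pics/crop.png',c[:,:,::-1])
for cam in ['side','scene']:
    q=p if cam=='side' else env.read_camera('scene')
    for t in ['rod','short_rod']:
        for r in env.regions_of(t,q)[:3]:
            m=r['mask']; ys,xs=np.nonzero(m); P=np.c_[xs,ys].astype(float); 
            if len(xs)<20: continue
            c=P.mean(0); u=np.linalg.svd(P-c,full_matrices=False)[2][0]; t_=(P-c)@u
            e=plane(q,[c+u*t_.min(),c+u*t_.max(),c],0.0426)
            print(cam,t,round(r['confidence'],2),c.round(),np.round(e,3).tolist(),np.linalg.norm(e[0]-e[1]).round(3),np.degrees(np.arctan2(*(e[1]-e[0])[[1,0]])).round(1))
E
```

```text
side rod 0.96 [216. 314.] [[0.3, -0.16, 0.043], [0.281, -0.315, 0.043], [0.29, -0.242, 0.043]] 0.156 -97.1
side rod 0.82 [302. 313.] [[0.536, -0.221, 0.043], [0.398, -0.262, 0.043], [0.465, -0.242, 0.043]] 0.144 -163.5
side rod 0.64 [179. 398.] [[0.287, -0.405, 0.043], [0.221, -0.533, 0.043], [0.252, -0.473, 0.043]] 0.144 -117.5
side short_rod 0.87 [317. 337.] [[0.54, -0.304, 0.043], [0.45, -0.331, 0.043], [0.495, -0.317, 0.043]] 0.094 -163.4
scene rod 0.74 [208. 260.] [[0.324, -0.154, 0.043], [0.306, -0.294, 0.043], [0.314, -0.227, 0.043]] 0.142 -97.4
scene rod 0.67 [132. 300.] [[0.307, -0.395, 0.043], [0.246, -0.516, 0.043], [0.276, -0.457, 0.043]] 0.135 -116.8
scene rod 0.57 [244. 285.] [[0.398, -0.262, 0.043], [0.537, -0.22, 0.043], [0.467, -0.241, 0.043]] 0.145 16.8
scene short_rod 0.53 [234. 306.] [[0.451, -0.33, 0.043], [0.543, -0.301, 0.043], [0.499, -0.315, 0.043]] 0.097 17.4
scene short_rod 0.36 [265. 252.] [[0.412, 0.028, 0.043], [0.42, -0.166, 0.043], [0.417, -0.102, 0.043]] 0.194 -87.6
```

View pics/crop.png

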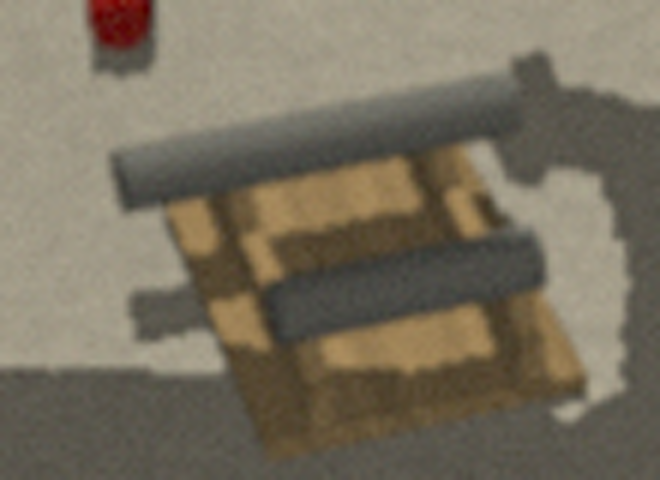

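The crop confirms it: the grey rod overhanging both ends of the rest, centre at side (303,313), measures about 144 mm. The short one measures about 94 mm. Next, look at the jig from the wrist.

```bash
python3 - <<'E'
from h import *
s=env.get_state(); p=env.read_camera('wrist'); save(p,'w0.png')
print(np.round(p['mount'],3).tolist(),p['fovy'])
for t in ['jig','bridge','stop']:
    for r in env.landmark_of(t,p)[:2]: print(t,np.round(r['centre'],3),round(r['confidence'],2),np.round(proj(p,r['centre'],s)[0]))
E
```

```text
[[0.001, 0.962, 0.274, 0.07], [1.0, -0.001, 0.001, -0.0], [0.001, 0.274, -0.962, -0.142], [0.0, 0.0, 0.0, 1.0]] 64.66528156940123
jig [0.5   0.062 0.001] 0.92 [241. 131.]
bridge [ 0.656 -0.007 -0.002] 0.42 [399. 201.]
```

View pics/w0.png

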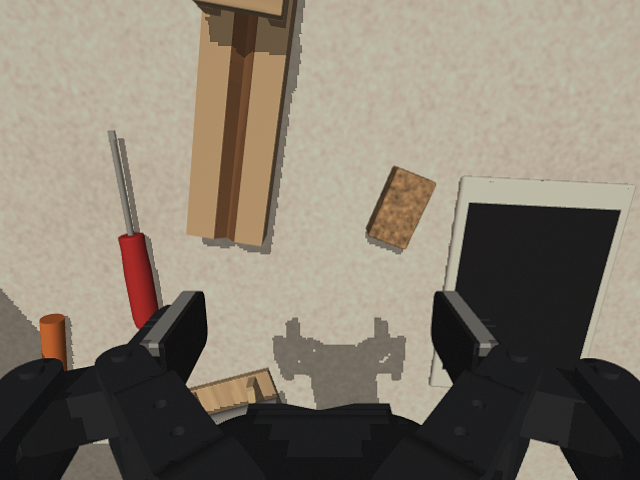

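The wrist picture shows the jig's open groove, from its near end at (225,240) to the bridge at (240,5). The sanding block is at (400,208) and the tablet is at the right. I'll move over the bridge to see the stop.

Emit:
move_arm(targets=[[[50,-25,-10],[0,0,0],-1],[[100,-50,-20],[0,0,0],-1],[[100,-50,-20],[0,0,0],-1],[[100,-50,-20],[0,0,0],-1]])

```text
clock: 1.7
tcp_pos: [0.5253, 0.1, 0.2514]
orientation: [0.0, 0.707, 0.707, 0.0]
wrist_force: [0.1, -0.1, -0.4]
finger_gap: 0.0854
grip_force: 0.0
```

```bash
python3 - <<'E'
from h import *
s=env.get_state(); p=env.read_camera('wrist'); save(p,'w1.png')
print(s['tcp_pos'],s['clock'],s['wrist_force'])
for t in ['jig','bridge','stop']:
    for r in env.landmark_of(t,p)[:2]: print(t,np.round(r['centre'],4),round(r['confidence'],2),np.round(proj(p,r['centre'],s)[0]))
E
```

```text
[0.52530214 0.10000484 0.25141763] 1.7 [ 0.09234282 -0.0881851  -0.39293938]
jig [0.503  0.0589 0.0012] 0.98 [298. 229.]
bridge [0.522  0.1634 0.0796] 0.97 [315. 130.]
stop [0.5309 0.2387 0.046 ] 0.61 [326.  35.]
```

View pics/w1.png

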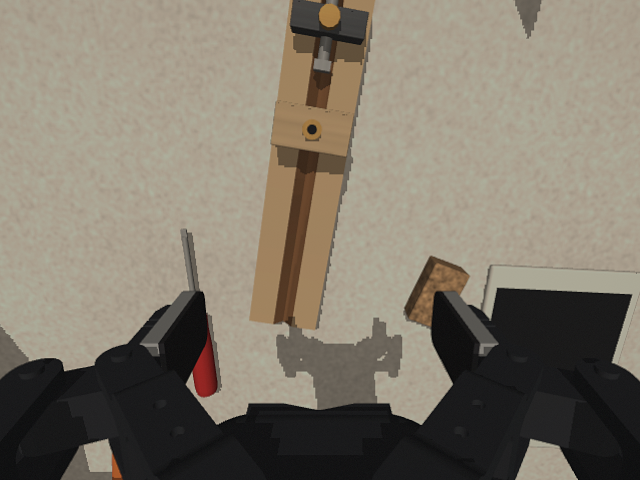

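The wrist picture shows the block's near end at (250,320)-(318,328), the bridge with its bush at (312,129), the foot's face at (322,73), and the stop bracket's near face at about (328,38).

```bash
python3 - <<'E'
from h import *
s=env.get_state(); p=env.read_camera('wrist')
n=['endL','endR','footface']
print(plane(p,[(250,320),(318,328)],.038,s).round(4).tolist())
print('foot',plane(p,[(314,72),(331,75),(322,73)],.0525,s).round(4).tolist())
print('bush',plane(p,[(312,130)],.078,s).round(4).tolist())
print('bridge near top edge',plane(p,[(272,145),(347,157)],.074,s).round(4).tolist())
# groove edges: dark pixels along rows
g=cv2.cvtColor(p['pixels'],cv2.COLOR_RGB2GRAY).astype(int)
pts=[]
for r in range(190,315,12):
    c=int(307-(r-150)*0.137); d=np.diff(cv2.GaussianBlur(g[r-1:r+2].astype(np.float32),(3,3),0)[1])
    l=c-25+d[c-25:c].argmin(); rr=c+d[c:c+25].argmax()
    w=plane(p,[(l+.5,r),(rr+.5,r)],.038,s); pts.append(w.mean(0)[:2]); print(r,l,rr,np.linalg.norm(w[0]-w[1]).round(4),w.mean(0).round(4))
pts=np.array(pts); c=pts.mean(0); u=np.linalg.svd(pts-c)[2][0]; u*=np.sign(u[1])
print(c,u,np.degrees(np.arctan2(u[1],u[0])))
e=plane(p,[(250,320),(318,328)],.038,s).mean(0)[:2]
print('s of end',(e-c)@u,'origin',c+u*((e-c)@u+.095))
o=c+u*((e-c)@u+.095)
f=plane(p,[(322,73)],.0525,s)[0,:2]-o; print('foot jig x',f@u, 'y',f@[-u[1],u[0]])
b=plane(p,[(312,130)],.078,s)[0,:2]-o; print('bush jig x',b@u, b@[-u[1],u[0]])
E
```

```text
[[0.4531, -0.0298, 0.038], [0.524, -0.0392, 0.038]]
foot [[0.5211, 0.2086, 0.0525], [0.5352, 0.2063, 0.0525], [0.5277, 0.2078, 0.0525]]
bush [[0.5196, 0.1625, 0.078]]
bridge near top edge [[0.4866, 0.1506, 0.074], [0.5484, 0.1408, 0.074]]
190 292 312 0.0189 [0.5096 0.107  0.038 ]
202 290 310 0.019 [0.5075 0.0955 0.038 ]
214 288 308 0.0192 [0.5054 0.0837 0.038 ]
226 287 306 0.0184 [0.5038 0.0718 0.038 ]
238 285 304 0.0186 [0.5016 0.0596 0.038 ]
250 283 303 0.0197 [0.4999 0.0472 0.038 ]
262 281 301 0.0199 [0.4977 0.0346 0.038 ]
274 280 299 0.0191 [0.4959 0.0217 0.038 ]
286 278 297 0.0193 [0.4936 0.0087 0.038 ]
298 276 295 0.0195 [ 0.4912 -0.0047  0.038 ]
310 275 293 0.0186 [ 0.4894 -0.0183  0.038 ]
[0.49960465 0.04607109] [0.15869196 0.98732814] 80.86901882853151
s of end -0.0812725100204423 origin [0.50178309 0.05962463]
foot jig x 0.1504458472702951 y -0.0021043336038366854
bush jig x 0.10440277300500587 -0.0012646208870826028
```

Emit:
move_arm(targets=[[[-60,-11,0],[0,0,1],-1],[[-120,-22,0],[0,0,2],-1],[[-180,-33,0],[0,0,3],-1],[[-240,-44,0],[0,0,4],-1],[[-300,-55,0],[0,0,5],-1]])

```text
clock: 2.58
tcp_pos: [0.4693, -0.2027, 0.2512]
orientation: [0.0, 0.941, 0.339, 0.0]
wrist_force: [0.7, 0.8, -0.5]
finger_gap: 0.0857
grip_force: 0.0
```

```bash
cat >> h.py <<'E'
def delta(s,X,yaw):
    "tool-frame shift mm and turn (10deg) to world TCP X, tool x at yaw deg, pointing down"
    q=s['orientation']; M=R.from_quat(np.r_[q[1:],q[0]])
    c,n=np.cos(np.radians(yaw)),np.sin(np.radians(yaw))
    G=R.from_matrix(np.array([[c,n,0],[n,-c,0],[0,0,-1]]))
    return M.inv().apply(np.array(X)-s['tcp_pos'])*1000, np.degrees((M.inv()*G).as_rotvec())/10
E
python3 - <<'E'
from h import *
s=env.get_state(); print(s['tcp_pos'],s['clock']); print(*[x.round(2) for x in delta(s,[.467,-.241,.2],17)])
E
```

```text
[ 0.46930645 -0.20267058  0.2512248 ] 2.575
[-26.22  28.05  51.23] [ 0.   -0.    2.26]
```

Emit:
move_arm(targets=[[[-13,14,25],[0,0,1.1],-1],[[-26,28,51],[0,0,2.2],-1],[[-26,28,51],[0,0,2.3],-1],[[-26,28,51],[0,0,2.3],-1]])

```text
clock: 3.08
tcp_pos: [0.4681, -0.2382, 0.2008]
orientation: [-0.0, 0.989, 0.149, 0.0]
wrist_force: [0.0, 0.8, -0.0]
finger_gap: 0.0856
grip_force: 0.0
```

```bash
python3 - <<'E'
from h import *
s=env.get_state(); p=env.read_camera('wrist'); save(p,'w2.png'); print(s['tcp_pos'])
for r in env.regions_of('rod',p)[:3]:
    m=r['mask'].astype(np.uint8); b=cv2.minAreaRect(cv2.findNonZero(m)); q=cv2.boxPoints(b)
    w=plane(p,q,.0406,s)[:,:2]; l=[np.linalg.norm(w[i]-w[i-1]) for i in (1,2)]
    d=w[1]-w[0] if l[0]>l[1] else w[2]-w[1]
    print(round(r['confidence'],2),b,w.mean(0).round(4),np.round(l,4),np.degrees(np.arctan2(d[1],d[0])))
E
```

```text
[ 0.46811462 -0.23821847  0.20081602]
0.76 ((247.20252990722656, 371.6091613769531), (102.73100280761719, 24.621950149536133), 21.194055557250977) [ 0.3019 -0.2204] [0.026  0.0944] -97.42992840420351
0.6 ((319.3046875, 210.0535888671875), (28.517086029052734, 172.0641326904297), 1.0946905612945557) [ 0.4637 -0.2395] [0.1443 0.0219] 15.493413303277212
0.47 ((402.00006103515625, 412.50006103515625), (28.174455642700195, 9.838699340820312), 26.56505012512207) [ 0.3017 -0.3725] [0.0107 0.0287] -102.80484407787377
```

View pics/w2.png

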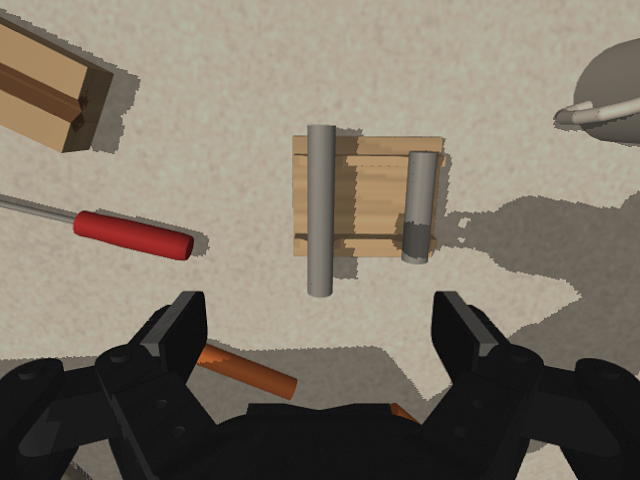

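The long rod lies at (320,296)-(321,125), nearly aligned with the tool. The short rod is at (419,207) and an orange look-alike is at (247,372). Descending to grip the long rod low, near the finger tips, so they'll clear the jig block.

Emit:
move_arm(targets=[[[-3,0,60],[0,0,0.06],-1],[[-3,0,115],[0,0,0.06],-1],[[-3,0,150],[0,0,0.06],-1],[[-3,0,165],[0,0,0.06],-1],[[-3,0,165],[0,0,0.06],-1]])

```text
clock: 3.8
tcp_pos: [0.4656, -0.2387, 0.0356]
orientation: [-0.0, 0.99, 0.143, -0.0]
wrist_force: [0.3, -0.4, 0.4]
finger_gap: 0.0853
grip_force: 0.0
```

Emit:
move_arm(targets=[[[0,0,0],[0,0,0],0],[[0,0,0],[0,0,0],0.6],[[0,0,0],[0,0,0],1],[[0,0,0],[0,0,0],1],[[0,0,0],[0,0,0],1]], squeeze=60)

```text
clock: 4.42
tcp_pos: [0.466, -0.2402, 0.0363]
orientation: [0.001, 0.99, 0.142, 0.001]
wrist_force: [-0.2, -1.7, 5.5]
finger_gap: 0.0199
grip_force: 58.8
```

The gap reads 19.9 mm, under 22, with an upward force, so the pads' ends are pinching above the rod's axis. I'll open a little, go deeper and regrip.

Emit:
move_arm(targets=[[[0,0,0],[0,0,0],0],[[0,0,0],[0,0,0],0],[[0,0,8],[0,0,0],0],[[0,0,8],[0,0,0],0]])

```text
clock: 4.92
tcp_pos: [0.4645, -0.2384, 0.0262]
orientation: [-0.001, 0.99, 0.143, -0.001]
wrist_force: [0.1, -0.4, 0.3]
finger_gap: 0.0425
grip_force: 0.0
```

Emit:
move_arm(targets=[[[0,0,0],[0,0,0],0.6],[[0,0,0],[0,0,0],1],[[0,0,0],[0,0,0],1],[[0,0,0],[0,0,0],1]])

```text
clock: 5.42
tcp_pos: [0.4658, -0.2401, 0.0276]
orientation: [0.001, 0.99, 0.142, 0.0]
wrist_force: [1.0, -5.0, -1.7]
finger_gap: 0.0199
grip_force: 58.7
```

The gap stays at 19.9 mm when deeper, so that is just a reading offset. I'll go back to the shallow grip, re-centred sideways.

Emit:
move_arm(targets=[[[0,0,0],[0,0,0],0],[[0,0,0],[0,0,0],0],[[0,1.5,-8],[0,0,0],0],[[0,1.5,-8],[0,0,0],0.5]])

```text
clock: 5.92
tcp_pos: [0.4663, -0.2408, 0.0362]
orientation: [0.0, 0.99, 0.143, 0.001]
wrist_force: [-1.1, -0.2, -0.4]
finger_gap: 0.0256
grip_force: 0.0
```

Emit:
move_arm(targets=[[[0,0,0],[0,0,0],1],[[0,0,0],[0,0,0],1],[[0,0,0],[0,0,0],1],[[0,0,-10],[0,0,0],1],[[0,0,-10],[0,0,0],1]])

```text
clock: 6.55
tcp_pos: [0.466, -0.2407, 0.0459]
orientation: [0.0, 0.99, 0.143, 0.0]
wrist_force: [0.6, -0.5, -3.1]
finger_gap: 0.0195
grip_force: 59.1
```

Emit:
move_arm(targets=[[[0,0,-40],[0,0,0],1],[[0,0,-80],[0,0,0],1],[[0,0,-100],[0,0,0],1]])

```text
clock: 6.92
tcp_pos: [0.4664, -0.241, 0.1473]
orientation: [0.001, 0.99, 0.143, 0.001]
wrist_force: [0.8, 0.3, -3.7]
finger_gap: 0.0194
grip_force: 59.4
```

```bash
python3 - <<'E'
from h import *
s=env.get_state(); print(s['tcp_pos'],s['clock']); print(*[x.round(2) for x in delta(s,[.5018,.0585,.110],80.9)])
E
```

```text
[ 0.4663562  -0.24101185  0.14726225] 6.925
[ 118.5 -277.4   36.9] [ 0.02 -0.   -6.45]
```

Emit:
move_arm(targets=[[[22,-50,0],[0,0,-1],1],[[44,-100,0],[0,0,-2],1],[[66,-150,0],[0,0,-3],1],[[88,-200,0],[0,0,-4],1],[[108,-250,0],[0,0,-5],1]])

```text
clock: 7.55
tcp_pos: [0.4985, 0.0315, 0.145]
orientation: [-0.0, 0.835, 0.55, -0.0]
wrist_force: [1.5, 0.1, -3.8]
finger_gap: 0.0197
grip_force: 59.7
```

```bash
python3 - <<'E'
from h import *
s=env.get_state(); print(s['tcp_pos'],s['clock']); print(*[x.round(2) for x in delta(s,[.5018,.0585,.110],80.9)])
E
```

```text
[0.49853852 0.03150879 0.14499009] 7.55
[26.09 -7.67 34.99] [-0.    0.   -1.42]
```

Emit:
move_arm(targets=[[[13,-4,10],[0,0,-0.8],1],[[26,-7.5,35],[0,0,-1.42],1],[[26,-7.5,35],[0,0,-1.42],1],[[26,-7.5,35],[0,0,-1.42],1]])

```text
clock: 8.05
tcp_pos: [0.5022, 0.0562, 0.1106]
orientation: [0.0, 0.763, 0.646, -0.0]
wrist_force: [-0.4, 0.8, -2.8]
finger_gap: 0.0193
grip_force: 59.6
```

```bash
python3 - <<'E'
from h import *
s=env.get_state(); p=env.read_camera('wrist'); save(p,'w3.png')
print(s['tcp_pos'],s['clock']); print(*[x.round(2) for x in delta(s,[.5018,.0585,.042],80.9)])
for r in env.regions_of('rod',p)[:2]:
    m=r['mask'].astype(np.uint8); b=cv2.minAreaRect(cv2.findNonZero(m)); q=cv2.boxPoints(b)
    print(round(r['confidence'],2),b)
    w=plane(p,q,s['tcp_pos'][2]+.0045,s); print(w.round(4).tolist())
print('jig axis pts',proj(p,[[.5018+.1587*t,.0596+.9873*t,.038] for t in (-.095,-.075,.09)],s))
E
```

```text
[0.50219583 0.0562335  0.11060243] 8.05
[ 2.2  -0.75 68.6 ] [-0.    0.   -0.04]
0.77 ((315.6241149902344, 263.7367248535156), (61.72484588623047, 290.573974609375), 1.0139787197113037)
[[0.478, 0.0099, 0.1151], [0.5028, 0.1282, 0.1151], [0.5239, 0.1243, 0.1151], [0.5043, 0.0049, 0.1151]]
jig axis pts [[318.82666766 376.46970122]
 [318.64005589 349.89306172]
 [316.70785899  75.30291949]]
```

View pics/w3.png

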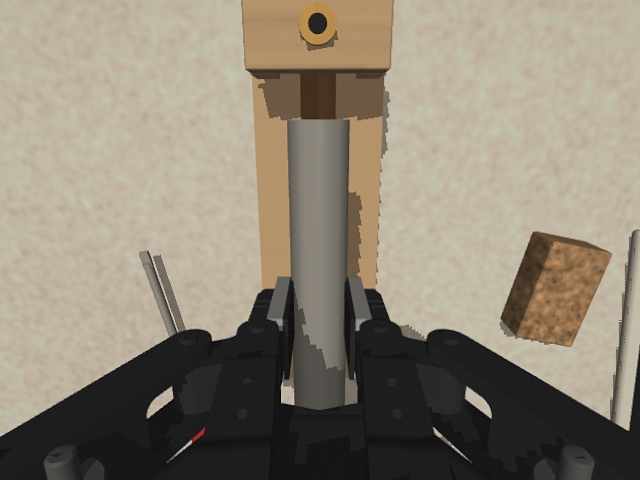

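The rod is held level over the groove: its front end is at (319,120), in line with the groove at (318,95). Lowering it.

Emit:
move_arm(targets=[[[1,-0.5,35],[0,0,0],1],[[2,-0.5,58],[0,0,0],1],[[2,-0.5,66],[0,0,0],1],[[2,-0.5,68],[0,0,0],1],[[2,-0.5,68],[0,0,0],1]])

```text
clock: 8.78
tcp_pos: [0.503, 0.0585, 0.0433]
orientation: [0.001, 0.763, 0.647, 0.001]
wrist_force: [-0.7, -0.1, -2.9]
finger_gap: 0.0194
grip_force: 59.7
```

Emit:
move_arm(targets=[[[0,0,1],[0,0,0],1],[[0,0,1],[0,0,0],1]])

```text
clock: 9.02
tcp_pos: [0.5024, 0.0587, 0.0418]
orientation: [0.0, 0.763, 0.647, 0.0]
wrist_force: [-0.6, -0.0, -3.1]
finger_gap: 0.0199
grip_force: 59.7
```

Emit:
move_arm(targets=[[[0,0,1],[0,0,0],1],[[0,0,1],[0,0,0],1]])

```text
clock: 9.28
tcp_pos: [0.5022, 0.0587, 0.0403]
orientation: [0.0, 0.763, 0.647, 0.0]
wrist_force: [0.2, 0.3, -3.0]
finger_gap: 0.0191
grip_force: 59.7
```

Emit:
move_arm(targets=[[[0,0,1],[0,0,0],1],[[0,0,1],[0,0,0],1]])

```text
clock: 9.52
tcp_pos: [0.5024, 0.0587, 0.04]
orientation: [0.0, 0.763, 0.647, 0.0]
wrist_force: [-2.2, -0.8, 4.1]
finger_gap: 0.0197
grip_force: 60.5
```

Emit:
move_arm(targets=[[[0,0,0.5],[0,0,0],1],[[0,0,0.5],[0,0,0],1]])

```text
clock: 9.78
tcp_pos: [0.5024, 0.0587, 0.0399]
orientation: [0.0, 0.763, 0.647, 0.0]
wrist_force: [-2.9, 0.6, 8.7]
finger_gap: 0.0194
grip_force: 61.1
```

Contact with the groove. Release, lift, and look while backing off.

Emit:
move_arm(targets=[[[0,0,-1],[0,0,0],0.3],[[0,0,-1],[0,0,0],0],[[0,0,-1],[0,0,0],0],[[0,0,-30],[0,0,0],0],[[0,0,-60],[0,0,0],0]])

```text
clock: 10.4
tcp_pos: [0.5016, 0.0587, 0.0989]
orientation: [-0.0, 0.763, 0.647, -0.001]
wrist_force: [-0.6, -0.3, -0.7]
finger_gap: 0.0424
grip_force: 0.0
```

Emit:
move_arm(targets=[[[-45,0,0],[0,0,0],1],[[-90,0,0],[0,0,0],1],[[-90,0,0],[0,0,0],1],[[-90,0,0],[0,0,0],1]])

```text
clock: 10.9
tcp_pos: [0.4873, -0.03, 0.0987]
orientation: [-0.0, 0.763, 0.647, 0.0]
wrist_force: [0.2, -0.1, 0.7]
finger_gap: -0.0
grip_force: 0.0
```

```bash
python3 - <<'E'
from h import *
s=env.get_state(); p=env.read_camera('wrist'); save(p,'w4.png')
print(s['tcp_pos'],s['clock'],s['wrist_force'])
o=np.array([.5018,.0596]);u=np.array([.1587,.9873])
d=s['tcp_pos'][:2]-o; print('tcp jig',d@u,d@[-u[1],u[0]])
print(*[x.round(2) for x in delta(s,[*(o-u*.09),.041],80.9)])
for z,t in ((.044,-.07),(.044,.07)): print(proj(p,[*(o+u*t),z],s))
E
```

```text
[ 0.48731445 -0.02997971  0.09867769] 10.9 [ 0.21983014 -0.08879161  0.66944373]
tcp jig -0.09074090461615052 8.528164447354006e-05
[ 0.72  0.09 57.68] [-0.   -0.   -0.03]
[[319.47472646 217.59282691]]
[[318.07966257 -98.7092283 ]]
```

View pics/w4.png

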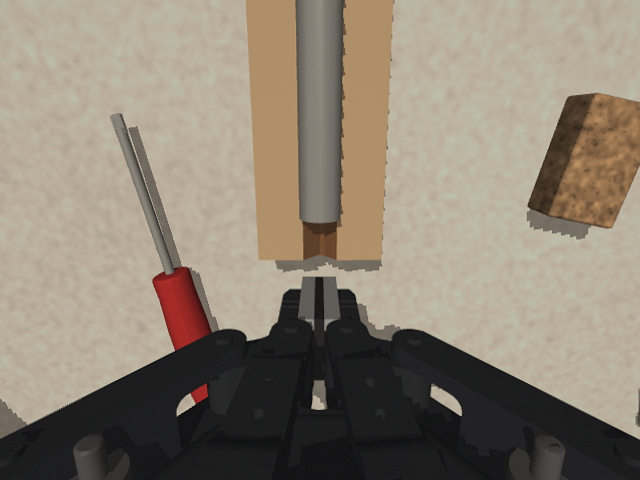

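The rod lies in the groove with its rear end at (320,222). The shut fingers are behind it at (320,285). Lowering behind the end, then approaching.

Emit:
move_arm(targets=[[[-2,0,30],[0,0,0],1],[[-2,0,52],[0,0,0],1],[[-2,0,57],[0,0,0],1],[[-2,0,57],[0,0,0],1]])

```text
clock: 11.45
tcp_pos: [0.4871, -0.0313, 0.0418]
orientation: [-0.0, 0.762, 0.647, -0.0]
wrist_force: [-0.1, -0.4, -0.6]
finger_gap: -0.0004
grip_force: 0.0
```

Emit:
move_arm(targets=[[[2,0,0],[0,0,0],1],[[4,0,0],[0,0,0],1],[[6,0,0],[0,0,0],1],[[8,0,0],[0,0,0],1]])

```text
clock: 11.95
tcp_pos: [0.4885, -0.0241, 0.042]
orientation: [0.0, 0.763, 0.647, 0.0]
wrist_force: [0.9, -0.3, -0.3]
finger_gap: 0.0
grip_force: 0.0
```

Emit:
move_arm(targets=[[[1,0,0],[0,0,0],1],[[2,0,0],[0,0,0],1],[[3,0,0],[0,0,0],1],[[4,0,0],[0,0,0],1],[[5,0,0],[0,0,0],1]])

```text
clock: 12.58
tcp_pos: [0.4891, -0.0197, 0.0418]
orientation: [0.0, 0.763, 0.647, -0.0]
wrist_force: [-0.4, -2.8, -0.1]
finger_gap: -0.0
grip_force: 1.6
```

Emit:
move_arm(targets=[[[3,0,0],[0,0,0],1],[[6,0,0],[0,0,0],1],[[10,0,0],[0,0,0],1],[[14,0,0],[0,0,0],1],[[18,0,0],[0,0,0],1]])

```text
clock: 13.2
tcp_pos: [0.4921, -0.0011, 0.0418]
orientation: [0.0, 0.763, 0.647, 0.0]
wrist_force: [-0.3, -2.8, -0.0]
finger_gap: -0.0004
grip_force: 1.5
```

Emit:
move_arm(targets=[[[4,0,0],[0,0,0],1],[[8,0,0],[0,0,0],1],[[12,0,0],[0,0,0],1],[[16,0,0],[0,0,0],1],[[20,0,0],[0,0,0],1]])

```text
clock: 13.82
tcp_pos: [0.4954, 0.0185, 0.0418]
orientation: [0.0, 0.763, 0.647, -0.0]
wrist_force: [-0.4, -3.2, 0.1]
finger_gap: -0.0003
grip_force: 1.6
```

Emit:
move_arm(targets=[[[4,0,0],[0,0,0],1],[[8,0,0],[0,0,0],1],[[12,0,0],[0,0,0],1],[[16,0,0],[0,0,0],1],[[20,0,0],[0,0,0],1]])

```text
clock: 14.45
tcp_pos: [0.4986, 0.0382, 0.0418]
orientation: [0.0, 0.763, 0.647, -0.0]
wrist_force: [-1.3, -3.2, -0.4]
finger_gap: -0.0006
grip_force: 1.7
```

```bash
python3 - <<'E'
from h import *
s=env.get_state(); q=env.read_camera('side'); p=env.read_camera('wrist')
o=np.array([.5018,.0596]);u=np.array([.1587,.9873]); d=s['tcp_pos'][:2]-o
print('tcp jig',d@u,d@[-u[1],u[0]],'F along',s['wrist_force'][:2]@u)
sm=env.read_camera('scene')
a=cv2.resize(p['pixels'],(400,300)); b=cv2.resize(sm['pixels'][180:280,270:403],(400,300),interpolation=cv2.INTER_CUBIC)
c=cv2.resize(q['pixels'][170:290,250:410],(800,600)[0:1]*1+(300,) if 0 else (400,300)); 
cv2.imwrite('pics/m1.png',np.hstack([a,b])[:,:,::-1])
E
```

```text
tcp jig -0.021606250660688657 -0.0002748778864199051 F along -3.387750170199328
```

View pics/m1.png

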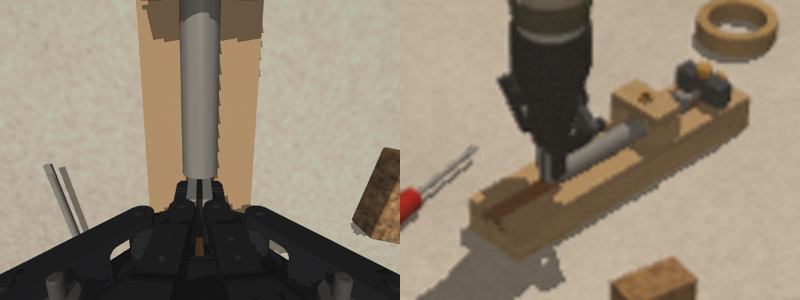

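The picture shows the rod moving square under the bridge. Drag is about 3.2 N and some 20 mm remain.

Emit:
move_arm(targets=[[[3,0,0],[0,0,0],1],[[6,0,0],[0,0,0],1],[[9,0,0],[0,0,0],1],[[11,0,0],[0,0,0],1],[[13,0,0],[0,0,0],1]])

```text
clock: 15.22
tcp_pos: [0.5008, 0.0509, 0.0418]
orientation: [0.0, 0.763, 0.647, -0.0]
wrist_force: [-1.2, -3.6, -0.3]
finger_gap: -0.0001
grip_force: 1.7
```

Emit:
move_arm(targets=[[[0.5,0,0],[0,0,0],1],[[1,0,0],[0,0,0],1]])

```text
clock: 15.48
tcp_pos: [0.5009, 0.0518, 0.0418]
orientation: [0.0, 0.763, 0.647, -0.0]
wrist_force: [-1.2, -3.2, -0.3]
finger_gap: -0.0002
grip_force: 1.7
```

Emit:
move_arm(targets=[[[0.5,0,0],[0,0,0],1],[[1,0,0],[0,0,0],1]])

```text
clock: 15.72
tcp_pos: [0.501, 0.0528, 0.0418]
orientation: [-0.0, 0.763, 0.647, -0.0]
wrist_force: [-2.4, -2.6, 0.7]
finger_gap: 0.0003
grip_force: 1.7
```

Emit:
move_arm(targets=[[[0.4,0,0],[0,0,0],1],[[0.8,0,0],[0,0,0],1],[[1.2,0,0],[0,0,0],1]])

```text
clock: 16.1
tcp_pos: [0.5013, 0.054, 0.0418]
orientation: [0.0, 0.763, 0.647, 0.0]
wrist_force: [-1.1, -2.6, 0.8]
finger_gap: 0.0
grip_force: 1.7
```

Emit:
move_arm(targets=[[[0.4,0,0],[0,0,0],1],[[0.8,0,0],[0,0,0],1],[[1.2,0,0],[0,0,0],1]])

```text
clock: 16.48
tcp_pos: [0.5015, 0.0552, 0.0418]
orientation: [0.0, 0.763, 0.647, 0.0]
wrist_force: [-2.0, -4.0, 0.1]
finger_gap: -0.0
grip_force: 1.7
```

Emit:
move_arm(targets=[[[0.4,0,0],[0,0,0],1],[[0.8,0,0],[0,0,0],1],[[1.2,0,0],[0,0,0],1]])

```text
clock: 16.85
tcp_pos: [0.5016, 0.0564, 0.0418]
orientation: [0.0, 0.763, 0.647, 0.0]
wrist_force: [-1.5, -2.9, 0.2]
finger_gap: 0.0002
grip_force: 1.7
```

Emit:
move_arm(targets=[[[0.4,0,0],[0,0,0],1],[[0.8,0,0],[0,0,0],1],[[1.2,0,0],[0,0,0],1]])

```text
clock: 17.23
tcp_pos: [0.5018, 0.0576, 0.0418]
orientation: [-0.0, 0.763, 0.647, -0.0]
wrist_force: [-1.4, -2.7, 0.9]
finger_gap: -0.0002
grip_force: 1.7
```

Emit:
move_arm(targets=[[[0.4,0,0],[0,0,0],1],[[0.8,0,0],[0,0,0],1]])

```text
clock: 17.48
tcp_pos: [0.502, 0.0583, 0.0418]
orientation: [0.0, 0.763, 0.647, 0.0]
wrist_force: [-3.5, -3.1, 1.2]
finger_gap: -0.0001
grip_force: 1.7
```

Emit:
move_arm(targets=[[[0.4,0,0],[0,0,0],1],[[0.8,0,0],[0,0,0],1]])

```text
clock: 17.73
tcp_pos: [0.5021, 0.0591, 0.0418]
orientation: [0.0, 0.763, 0.647, 0.0]
wrist_force: [-2.3, -4.0, 0.4]
finger_gap: -0.0002
grip_force: 1.7
```

Emit:
move_arm(targets=[[[0.4,0,0],[0,0,0],1],[[0.8,0,0],[0,0,0],1]])

```text
clock: 17.98
tcp_pos: [0.5023, 0.0599, 0.0418]
orientation: [0.0, 0.763, 0.647, 0.0]
wrist_force: [-1.2, -3.0, 0.6]
finger_gap: -0.0002
grip_force: 1.7
```

Emit:
move_arm(targets=[[[0.4,0,0],[0,0,0],1],[[0.8,0,0],[0,0,0],1]])

```text
clock: 18.23
tcp_pos: [0.5024, 0.0607, 0.0418]
orientation: [0.0, 0.763, 0.647, 0.0]
wrist_force: [-1.8, -2.9, 1.2]
finger_gap: 0.0001
grip_force: 1.7
```

Emit:
move_arm(targets=[[[0.4,0,0],[0,0,0],1],[[0.8,0,0],[0,0,0],1],[[1.1,0,0],[0,0,0],1]])

```text
clock: 18.6
tcp_pos: [0.5025, 0.0618, 0.0418]
orientation: [0.0, 0.763, 0.647, -0.0]
wrist_force: [-2.6, -3.3, -0.0]
finger_gap: 0.0
grip_force: 1.7
```

Emit:
move_arm(targets=[[[0.4,0,0],[0,0,0],1],[[0.8,0,0],[0,0,0],1],[[1.1,0,0],[0,0,0],1]])

```text
clock: 18.98
tcp_pos: [0.5027, 0.0624, 0.0418]
orientation: [0.0, 0.763, 0.647, -0.0]
wrist_force: [-2.6, -6.4, 1.7]
finger_gap: 0.0001
grip_force: 3.1
```

Contact with the foot: the force rose to 6.7 N and the advance stalled. Now bring the push up to drag + 6, about 9.2 N.

Emit:
move_arm(targets=[[[0.2,0,0],[0,0,0],1],[[0.2,0,0],[0,0,0],1]])

```text
clock: 19.23
tcp_pos: [0.5027, 0.0623, 0.0418]
orientation: [0.001, 0.763, 0.647, -0.001]
wrist_force: [-2.7, -7.5, 1.1]
finger_gap: 0.0001
grip_force: 3.1
```

Emit:
move_arm(targets=[[[0.2,0,0],[0,0,0],1],[[0.2,0,0],[0,0,0],1]])

```text
clock: 19.48
tcp_pos: [0.5026, 0.0624, 0.0418]
orientation: [0.001, 0.763, 0.647, -0.001]
wrist_force: [-2.1, -6.1, 0.7]
finger_gap: -0.0002
grip_force: 3.5
```

Emit:
move_arm(targets=[[[0.3,0,0],[0,0,0],1],[[0.4,0,0],[0,0,0],1],[[0.4,0,0],[0,0,0],1]])

```text
clock: 19.85
tcp_pos: [0.5026, 0.0624, 0.0418]
orientation: [0.001, 0.763, 0.646, -0.001]
wrist_force: [-3.4, -8.1, 2.1]
finger_gap: 0.0002
grip_force: 4.2
```

```bash
python3 - <<'E'
from h import *
s=env.get_state();f=[s['wrist_force']]
print(s['wrist_force'][:2]@[.1587,.9873],s['grip_force'],s['tcp_pos'])
E
```

```text
-8.51639770511278 4.152705296874046 [0.50262982 0.06238107 0.0418361 ]
```

Emit:
move_arm(targets=[[[0.3,0,0],[0,0,0],1],[[0.3,0,0],[0,0,0],1],[[0.3,0,0],[0,0,0],1],[[0.3,0,0],[0,0,0],1],[[0.3,0,0],[0,0,0],1]])

```text
clock: 20.48
tcp_pos: [0.5027, 0.0624, 0.0418]
orientation: [0.001, 0.763, 0.646, -0.001]
wrist_force: [-3.8, -8.6, 2.2]
finger_gap: 0.0002
grip_force: 4.7
```

About 9.1 N along the groove, so roughly 6 N at the stop. Holding.

Emit:
move_arm(targets=[[[0.1,0,0],[0,0,0],1],[[0.1,0,0],[0,0,0],1],[[0.1,0,0],[0,0,0],1],[[0.1,0,0],[0,0,0],1],[[0.1,0,0],[0,0,0],1]])

```text
clock: 21.1
tcp_pos: [0.5026, 0.0624, 0.0418]
orientation: [0.001, 0.763, 0.646, -0.001]
wrist_force: [-2.9, -10.2, 1.8]
finger_gap: 0.0003
grip_force: 4.8
```

Emit:
move_arm(targets=[[[0,0,0],[0,0,0],1],[[0,0,0],[0,0,0],1],[[0,0,0],[0,0,0],1],[[0,0,0],[0,0,0],1],[[0,0,0],[0,0,0],1]])

```text
clock: 21.72
tcp_pos: [0.5027, 0.0624, 0.0418]
orientation: [0.001, 0.763, 0.646, -0.001]
wrist_force: [-2.3, -9.1, 3.1]
finger_gap: -0.0001
grip_force: 4.8
```

Emit:
move_arm(targets=[[[0,0,0],[0,0,0],1],[[0,0,0],[0,0,0],1],[[0,0,0],[0,0,0],1]])

```text
clock: 22.1
tcp_pos: [0.5026, 0.0624, 0.0418]
orientation: [0.001, 0.763, 0.646, -0.001]
wrist_force: [-3.5, -9.5, 1.8]
finger_gap: 0.0002
grip_force: 4.8
```

Held for more than 1.5 s. Back off along the groove, then lift clear and check.

Emit:
move_arm(targets=[[[-2,0,0],[0,0,0],1],[[-6,0,0],[0,0,0],1],[[-15,0,0],[0,0,0],1],[[-30,0,0],[0,0,0],1],[[-30,0,0],[0,0,0],1]])

```text
clock: 22.72
tcp_pos: [0.498, 0.0334, 0.0418]
orientation: [0.0, 0.763, 0.646, 0.0]
wrist_force: [-0.7, -0.1, -0.1]
finger_gap: 0.0001
grip_force: 0.0
```

Emit:
move_arm(targets=[[[0,0,-60],[0,0,0],1],[[0,0,-120],[0,0,0],1],[[40,0,-180],[0,0,0],1],[[60,0,-200],[0,0,0],1],[[60,0,-200],[0,0,0],1]])

```text
clock: 23.35
tcp_pos: [0.5095, 0.0949, 0.2445]
orientation: [0.002, 0.762, 0.648, 0.002]
wrist_force: [-0.4, -0.5, -0.8]
finger_gap: 0.0
grip_force: 0.0
```

```bash
python3 - <<'E'
from h import *
s=env.get_state(); p=env.read_camera('wrist'); save(p,'w5.png'); print(s['tcp_pos'],s['clock'])
E
```

```text
[0.50952265 0.09494022 0.24446734] 23.35
```

View pics/w5.png

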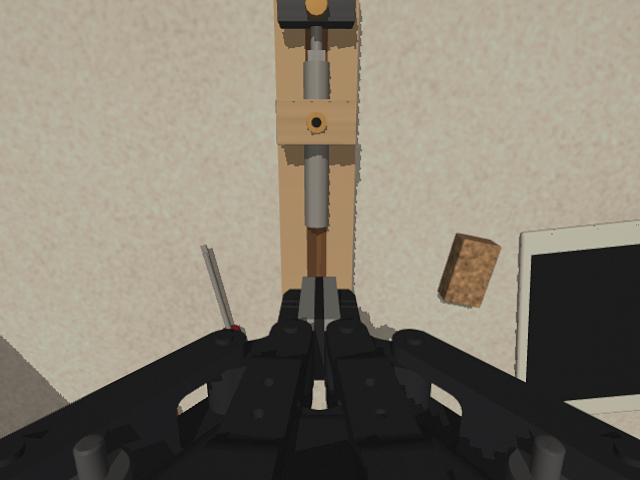

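The rod runs under the bridge from (316,227) to (317,60). Its front end butts against the foot, and the gripper is well clear.

```bash
python3 -c "
from workcell import env
print(env.hand_in())"
```

```text
the job is handed in; nothing more can be done
None
```

The long steel rod is seated against the stop's foot. It was pressed there with about 6 N for over 1.5 s (estimated as wrist force less sliding drag), then released, and the job was handed in at about 23 s; no other object was deliberately touched.

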